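# Seal the tape case

### The job

Close up the grey tape case: lower its raised lid onto the rubber gasket without slamming it, then turn the T-handle on the lid clockwise as far as it goes so that the lid is drawn tight, and then swing the steel hasp on the lid's front edge down flat over its staple. Do not disturb the remote control, the tape box, the reel and the record brush around it.

Things in the scene. Friction and masses are not known exactly. Their poses are not given: they have to be found in the camera images.
- case: Grey tape case with aluminium edges, 320 x 320 mm and 130 mm high, fixed to the table. Origin: centre of its underside; x points from its front (robot's side) to its rear, y to its left, z up. A hatch in its top has a black rubber gasket around it and a lid hinged at the rear.
- staple (a point): Top of the steel staple that stands on the case's front rim for the hasp: case frame (-0.126, -0.085, 0.155).
- lid (a joint): Lid angle in rad: 0 = drawn tight, 0.03 = resting on the uncompressed gasket, larger = raised. The hinge is stiff: the lid stays at any angle; 2 to 8 N at its front edge push it down. The gasket (about 3.5 N per mm at the front edge) pushes it back up from tight by some 4 mm unless the latch holds it.
- lid_hinge_line (a point): Middle of the lid's hinge line, level with the lid's underside: case frame (0.110, 0, 0.134), hinge parallel to the case's y. The lid is a panel 200 mm (hinge to front edge) x 240 mm wide x 14 mm thick; at angle 0 it reaches forward to case x = -0.090 and its top is at z = 0.148.
- lid_press (a point): Point on the top of the lid, 10 mm behind its front edge and 85 mm left of the middle: a clear place to push. It moves with the lid.
- latch (a joint): T-handle angle in rad, clockwise from above: 0 = free (bar parallel to the lid's front edge), 1.57 = home at its stop (bar front to rear). With the lid on the gasket a pawl below pulls it down from 0.35 to 1.4 (up to 0.5 N m, some 10 N at the bar's end); let go before 1.4 it may spring back, beyond that it stays. Turned with the lid raised, the pawl blocks the lid from closing.
- bar_center (a point): Middle of the T-handle's round steel bar (114 mm long, 18 mm thick), on the turning axis, 52 mm above the lid's underside. The axis stands square to the lid, 60 mm behind its front edge in the middle of its width. 29 mm are free between bar and lid; the stem is 22 mm thick.
- bar_end (a point): Point on the bar's centre line 50 mm from the axis, at the end that lies to the left (case +y) when free; turning home carries it to the rear (case +x).
- hasp (a joint): Angle of the hasp leaf relative to the lid in rad: 0 = flat, pointing forward over the staple; about 1.57 = standing up from the lid; larger = leaning to the rear. It stays where it is left; about 1 N at its end moves it.
- hasp_hinge (a point): Middle of the hasp's hinge line (parallel to the lid's front edge, on that edge, 85 mm right of the middle, 10.5 mm above the lid's underside).
- hasp_tip (a point): Middle of the solid end part of the hasp leaf (which spans 48 to 74 mm from its hinge), 62 mm from the hinge, on the face that is the top when flat. The leaf is a slotted steel plate 74 x 40 x 4 mm. When it is flat the staple comes through the slot, 33 to 39 mm from the hinge, and stands 8 mm above the leaf.
- remote: Black remote control, 180 x 50 x 18 mm, lying beside the case on its left. Origin: centre of its underside. Leave alone.
- tape_box: Flat cardboard tape box, 185 x 185 x 20 mm, lying beside the case on its right. Origin: centre of its underside. Leave alone.
- reel: Aluminium tape reel, 178 mm across, 12 mm high, lying flat. Origin: centre of its underside. Leave alone.
- record_brush: Wooden record brush, 30 x 100 x 24 mm, lying on the case's rear rim behind the lid. Origin: centre of its underside. Leave alone.

How it is judged (in metres and radians):
On the way, in this order (a step that is already met when the one before it is completed fails the run):
1. the lid is down on the gasket (value of joint lid below 0.042 rad), for 0.1 s.
2. the T-handle is turned home and the lid is drawn tight (value of joint latch above 1.4 rad and value of joint lid below 0.01 rad), for 0.2 s.
3. the hasp lies over the staple (value of joint hasp below 0.12 rad), for 0.2 s.
At the end, for the whole second after the job is handed in: The lid is tight (joint lid below 0.010 rad, 2 mm at its front edge), the T-handle is home (joint latch above 1.40 rad), and the hasp lies still over its staple (joint hasp below 0.12 rad) (all of step 2 and value of joint hasp below 0.12 rad and velocity of joint hasp between -0.1 and 0.1 rad/s); the robot touches nothing.
It fails at once if the lid is slammed (faster than 2.5 rad/s) (velocity of joint lid below -2.5 rad/s).
It fails at once if the remote control, tape box, reel or record brush is moved by more than 40 mm (distance of any of remote, tape_box, reel, record_brush from where it was at the start of the episode above 0.04 m).
It also fails if it takes over 53 s, if anything falls off the work surface, if the arm or the gripper's body presses on something with over 40 N, if the wrist force passes 120 N, or if a joint passes its speed limit or range.

### The arm

A 6-joint arm with a two-finger parallel gripper is mounted at the origin on the work surface. World frame = base frame: x ahead of the robot, y to its left, z up, the work surface at z = 0. Lengths are in mm, angles in degrees, forces in N, time in s.
With the tool pointing down it reaches from about 300 to 850 mm from the base axis. Payload 4.2 kg.
Tool frame: the origin (TCP) lies midway between the tips of the shut fingers; the grasp point (between the pads) lies 19 mm behind it; z points along the fingers, y is the line along which they close (so a half turn about z gives the same grasp; the last joint's range is limited). The gripper opens to 91 mm and grips with 3 to 60 N. Pads are 32 mm wide; open, the fingers measure 118 mm over their backs; the gripper's body (76 mm by 178 mm) begins 60 mm behind the grasp point.
Start: joints at [69.271, 18.312, 89.639, -0, 72.044, -1.146], TCP at [192.733, 541.754, 213.976] pointing down, gripper open.
Joint ranges: [-177.97, 177.97], [-48.28, 115.42], [12.27, 149.76], [-77.06, 257.06], [2.81, 150.46], [-146.56, 146.56]. Speed limits (degrees/s): [147.25, 147.25, 180, 180, 180, 180].

### API

Orientations are given as [roll, pitch, yaw] about the fixed x, y, z axes, in that order (R = Rz(yaw) Ry(pitch) Rx(roll)).
In Python, from workcell import env, vision gives the robot as it stands (env), with the cameras (vision).
- The arm moves only by the shell command python3 drive.py 'ROWS' [OPENING] [FORCE]. ROWS is one flat JSON list of numbers that holds 1 to 8 rows one after another, with no inner brackets; each row has 6 numbers: dx, dy, dz in mm, then a rotation vector rx, ry, rz in degrees; each row shifts and turns the commanded pose from where the row before left it, along the tool's axes as they then stand; what a row does not reach is not made up. A row lasts 1/10 s, in which the tool goes at most 50 mm and 8.59 degrees, less where a joint would pass 70% of its speed; a pose out of reach is approached as far as the arm can. OPENING is the finger opening in mm, set as the command begins (- or left out keeps the last). The fingers move at their own pace and stop on an object; FORCE is the grip in N (left out, the last holds). Time passes only in rows, so rows that do not move let the fingers close. It prints the time, the measured TCP pose, the force, the opening and the grip force at its end. Input that does not fit is refused with a message, and nothing moves.
- env.state(): the state, without advancing time (a new reading comes with each control period).
- vision.grab_frame(name): name is "scene" or "side" or "wrist"; returns the picture (420x560x3 uint8, blue, green, red); there is no depth.
- vision.camera_model(name): a dict with "fx", "fy", "cx", "cy" (pixels), "T" (4x4, takes a point from camera to world coordinates). Camera axes: x right, y up, looking along -z (the intrinsics and any distortion apply to the point x, -y, -z); pixel columns grow to the right and rows downward; lengths in mm; the calibration is good to about 2 mm. The wrist camera is an equidistant fisheye: a pixel r from the principal point sees the ray r / f radians off the axis. A picture is of the moment at which its call begins: read the wrist's pose just before it. camera_model takes no time and is no camera call; for the wrist camera it gives the pose at the moment of the call.
- env.job_done(): hands the job in; it is judged then, once.
The state is a dict: "time_s": time; "qpos": joint angles; "qvel": joint speeds; "effort": joint torques, N m; "ee_pos": TCP position; "ee_rot": TCP orientation; "force": force on the tool from outside, world axes, zero at the start; "torque": the same for the moment, N m; "gripper_width": finger opening in mm; "gripper_force": force on a finger pad.
Only numpy, scipy, OpenCV 4.12 (cv2) and the standard library are available. Lean on these libraries where they do the work, as an engineer would, in place of code of your own. Each camera call takes 0.05 s, during which the arm holds its last target. There are 200 camera calls.

## Working session

There is one attempt and no reset: what is moved stays moved. The work goes in short steps, Python scripts to look and compute and a shell command to move; the robot and the scene stay as the last step left them, time stands still between calls to the robot, and variables do not carry over. Pictures are saved under pics/ and viewed, at most 12 in all, crops included, and the job is handed in when it is done.

```bash
ls; mkdir -p pics
python3 - <<'E'
from workcell import env, vision
import cv2
for n in("scene","side"):
    cv2.imwrite(f"pics/{n}0.png",vision.grab_frame(n)); m=vision.camera_model(n); print(n,m)
s=env.state(); print(s)
E
```

```text
drive.py
pics
workcell.py
scene {'fx': 470.11278118601734, 'fy': 470.11278118601734, 'cx': 276.2577117169252, 'cy': 207.82250738876763, 'T': array([[ 8.90059792e-01, -3.55052611e-01,  2.85886709e-01,
         9.12040846e+02],
       [ 4.55820965e-01,  6.86947815e-01, -5.65976985e-01,
        -6.30775921e+02],
       [ 4.56235573e-03,  6.34066513e-01,  7.73265053e-01,
         1.09132923e+03],
       [ 0.00000000e+00,  0.00000000e+00,  0.00000000e+00,
         1.00000000e+00]])}
side {'fx': 500.34152363178754, 'fy': 500.34152363178754, 'cx': 280.5156413921916, 'cy': 212.85248521638178, 'T': array([[-9.95023506e-01,  7.71242059e-02, -6.30878633e-02,
         4.48433202e+02],
       [-9.83191928e-02, -6.57192167e-01,  7.47282940e-01,
         1.21718830e+03],
       [ 1.61727537e-02,  7.49766839e-01,  6.61504444e-01,
         1.13778635e+03],
       [ 0.00000000e+00,  0.00000000e+00,  0.00000000e+00,
         1.00000000e+00]])}
{'time_s': 0.1, 'qpos': array([ 6.92692074e+01,  1.83473312e+01,  8.97007724e+01,  3.48751563e-04,
        7.20410715e+01, -1.14623052e+00]), 'qvel': array([-0.06576126, -0.0343519 , -0.16618213,  0.01520981, -0.01242823,
        0.00399879]), 'effort': array([-3.48387284e-04, -4.13334525e+01, -2.32507879e+01,  7.29398592e-02,
        4.21783724e-02, -5.46757860e-05]), 'ee_pos': array([192.58065719, 541.31616475, 213.20162522]), 'ee_rot': array([-1.79910849e+02, -2.11539944e-03,  1.60415328e+02]), 'force': array([-0.56636288,  0.50863857,  0.11065602]), 'torque': array([-0.03434712,  0.04675862,  0.02961357]), 'gripper_force': 0.0, 'gripper_width': 91.53377161526352}
```

View pics/scene0.png

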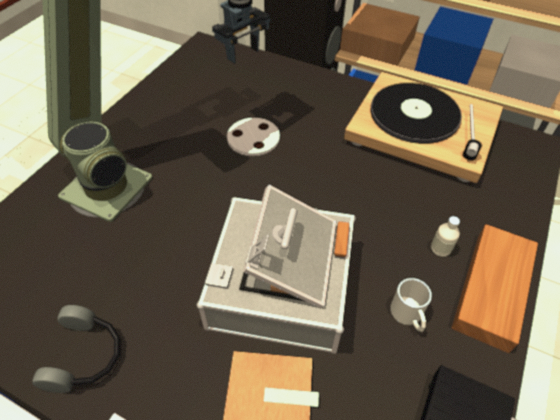

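View pics/side0.png

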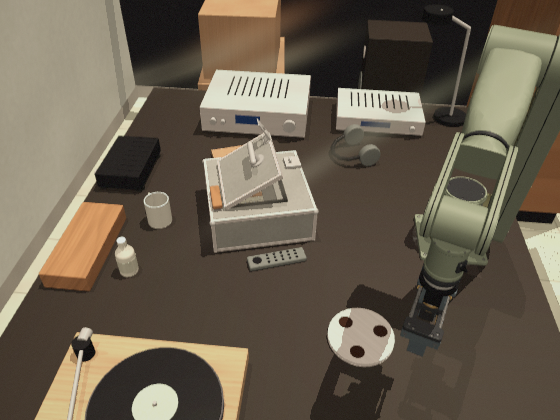

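Run:
```python
import cv2
a=cv2.imread("pics/scene0.png")[180:350,195:365]; b=cv2.imread("pics/side0.png")[110:250,195:325]
cv2.imwrite("pics/sc1.png",cv2.resize(a,None,fx=3.5,fy=3.5,interpolation=cv2.INTER_CUBIC))
cv2.imwrite("pics/si1.png",cv2.resize(b,None,fx=4,fy=4,interpolation=cv2.INTER_CUBIC))
```

```text
(no output)
```

View pics/sc1.png

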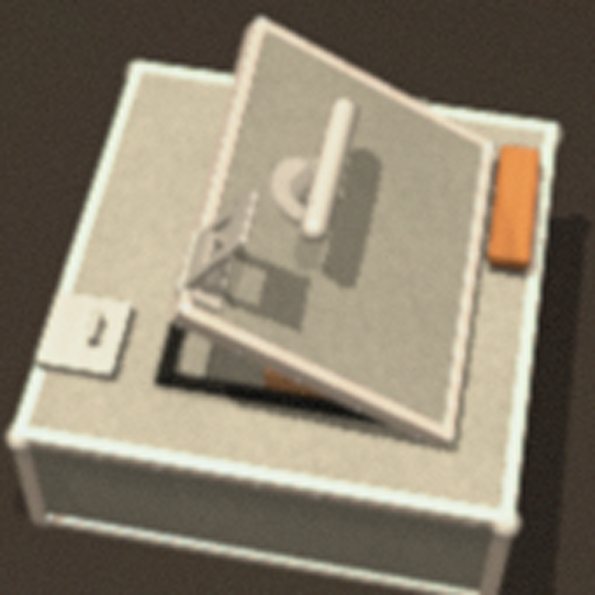

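View pics/si1.png

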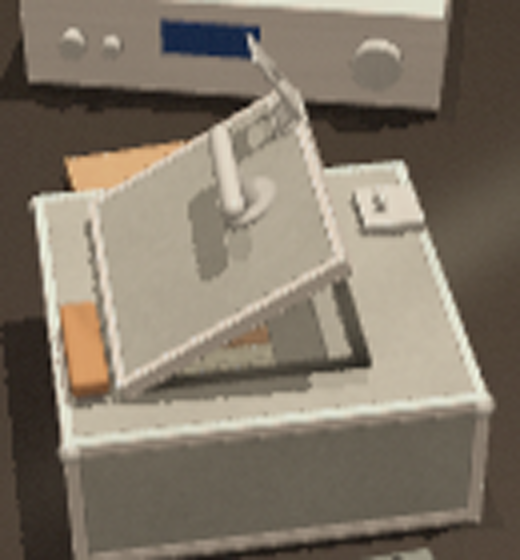

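```bash
cat > h.py <<'E'
import numpy as np, cv2
from workcell import env, vision
def ray(m,u,v):
    d=m["T"][:3,:3]@np.array([(u-m["cx"])/m["fx"],-(v-m["cy"])/m["fy"],-1.]); return m["T"][:3,3],d/np.linalg.norm(d)
def tri(rs):
    A=0;b=0
    for o,d in rs:
        P=np.eye(3)-np.outer(d,d);A=A+P;b=b+P@o
    x=np.linalg.solve(A,b); return x,[round(float(np.linalg.norm((np.eye(3)-np.outer(d,d))@(x-o))),1) for o,d in rs]
E
python3 - <<'E'
from h import *
S=vision.camera_model("scene");D=vision.camera_model("side")
sc=lambda p:((p[0]+.5)/3.5-.5+195,(p[1]+.5)/3.5-.5+180)
si=lambda p:((p[0]+.5)/4-.5+195,(p[1]+.5)/4-.5+110)
pts=dict(cFL=((135,68),(487,402)),cRL=((556,130),(70,448)),cRR=((510,525),(38,203)),cFR=((18,435),(403,168)),
lFL=((262,22),(345,265)),lFR=((183,305),(295,92)),lRL=((492,148),(120,385)),lRR=((450,440),(97,208)),staple=((97,330),(380,203)),
barL=((345,106),(240,208)),barR=((313,230),(219,134)),brush=((518,157),(75,308)),hasptip=((250,200),(255,38)))
X={}
for k,(a,b) in pts.items():
    X[k],r=tri([ray(S,*sc(a)),ray(D,*si(b))]); print(k,X[k].round(1),r)
n=lambda a,b:round(float(np.linalg.norm(X[a]-X[b])),1)
print(n('cFL','cRL'),n('cFL','cFR'),n('cRR','cRL'),n('cRR','cFR'),'lid',n('lFL','lRL'),n('lFR','lRR'),n('lFL','lFR'),n('lRL','lRR'),'bar',n('barL','barR'))
c=sum(X[k] for k in('cFL','cFR','cRL','cRR'))/4; ex=(X['cRL']+X['cRR']-X['cFL']-X['cFR']);yaw=np.arctan2(ex[1],ex[0]);print(c,np.degrees(yaw))
ey=(X['cFL']+X['cRL']-X['cFR']-X['cRR']);print(np.degrees(np.arctan2(-ey[0],ey[1])))
R=np.array([[np.cos(yaw),-np.sin(yaw),0],[np.sin(yaw),np.cos(yaw),0],[0,0,1]])
for k in X: print(k,(R.T@(X[k]-[c[0],c[1],0])).round(1))
E
```

```text
cFL [437.3  49.5 126.2] [0.9, 0.9]
cRL [746.2 139.7 127.5] [2.7, 2.7]
cRR [ 835.7 -167.4  126. ] [1.7, 1.7]
cFR [ 527.1 -256.1  126.9] [2.6, 2.6]
lFL [550.7  43.4 243.2] [1.9, 1.9]
lFR [ 614.9 -183.2  244.8] [2.5, 2.5]
lRL [715.7  87.  147.7] [1.4, 1.4]
lRR [ 779.5 -140.5  144.4] [3.5, 3.5]
staple [ 540.2 -174.1  146.2] [1.6, 1.6]
barL [636.4  -5.1 252.7] [3.1, 3.1]
barR [ 664.3 -103.   252.9] [0.7, 0.7]
brush [748.6  54.2 193.6] [3.3, 3.3]
hasptip [ 640.8 -142.1  318.3] [1.6, 1.6]
321.8 318.5 319.9 321.1 lid 195.6 197.5 235.5 236.4 bar 101.9
[636.58539092 -58.6008713  126.66477745] 16.150640701140208
16.3167686285887
cFL [-161.4  159.2  126.2]
cRL [160.5 159.9 127.5]
cRR [ 161.  -159.9  126. ]
cFR [-160.1 -159.2  126.9]
lFL [-54.2 121.9 243.2]
lFR [ -55.5 -113.6  244.8]
lRL [116.5 117.9 147.7]
lRR [ 114.5 -118.5  144.4]
staple [-124.7  -84.2  146.2]
barL [ 14.7  51.5 252.7]
barR [ 14.3 -50.4 252.9]
brush [139.   77.2 193.6]
hasptip [-19.1 -81.4 318.3]
```

The two views agree: the case's four top corners come out as a 320 mm square at z≈127, centred at (637, -59) with a yaw of 16.2°. The lid is raised about 0.53 rad. I'll lift, shut the fingers and align tool y with case x, then move over.

```bash
python3 drive.py '[0, 0, -17, 0, 0, 7.74, 0, 0, -17, 0, 0, 7.74, 0, 0, -17, 0, 0, 7.74, 0, 0, -17, 0, 0, 7.74, 0, 0, -17, 0, 0, 7.74, 0, 0, -17, 0, 0, 7.74, 0, 0, -17, 0, 0, 7.74]' 0 20
python3 drive.py '[-44, 15, 0, 0, 0, 0, -44, 15, 0, 0, 0, 0, -44, 15, 0, 0, 0, 0, -44, 15, 0, 0, 0, 0, -44, 15, 0, 0, 0, 0, -44, 15, 0, 0, 0, 0, -44, 15, 0, 0, 0, 0]'
cat >> h.py <<'E'
C=np.array([636.6,-58.6,0]);a=np.radians(16.2);R=np.array([[np.cos(a),-np.sin(a),0],[np.sin(a),np.cos(a),0],[0,0,1]])
def tc():
    s=env.state();print("tcp in case",(R.T@(s["ee_pos"]-C)).round(1),"rot",s["ee_rot"].round(1),"F",s["force"].round(1),"t",s["time_s"],"q",s["qpos"].round(0))
E
python3 -c "from h import *;tc()"
```

```text
time_s: 0.8
ee_pos: [192.7, 541.5, 333.1]
ee_rot: [-180.0, 0.1, 105.9]
force: [-0.2, -0.1, -0.2]
gripper_width: 38.2
gripper_force: 0.0
time_s: 1.5
ee_pos: [380.2, 273.6, 332.7]
ee_rot: [-180.0, 0.0, 106.2]
force: [0.8, -0.5, 0.5]
gripper_width: 0.4
gripper_force: 0.0
tcp in case [-153.5  390.5  332.7] rot [-180.     0.   106.2] F [ 0.8 -0.5  0.5] t 1.5 q [34.  5. 90.  0. 85. 18.]
```

```bash
python3 drive.py '[-44, 15, 0, 0, 0, 0, -44, 15, 0, 0, 0, 0, -44, 15, 0, 0, 0, 0, -44, 15, 0, 0, 0, 0, -44, 15, 0, 0, 0, 0, -44, 15, 0, 0, 0, 0, -41, 14, 0, 0, 0, 0, 0, 0, 0, 0, 0, 0]'
python3 drive.py '[0, 0, 20, 0, 0, 0, 0, 0, 20, 0, 0, 0, 0, 0, 20, 0, 0, 0, 0, 0, 7, 0, 0, 0, 0, 0, 0, 0, 0, 0]'
python3 - <<'E'
from h import *
tc()
w=cv2.resize(vision.grab_frame("scene")[180:350,195:365],None,fx=3.5,fy=3.5,interpolation=cv2.INTER_CUBIC);cv2.imwrite("pics/sc2.png",w)
E
```

```text
time_s: 2.3
ee_pos: [566.9, 7.4, 331.2]
ee_rot: [-179.9, 0.1, 105.9]
force: [-0.3, 0.9, -0.6]
gripper_width: 0.6
gripper_force: 0.0
time_s: 2.8
ee_pos: [563.9, 12.1, 264.9]
ee_rot: [-179.9, -0.1, 106.3]
force: [0.3, -0.2, -0.3]
gripper_width: 0.2
gripper_force: 0.0
tcp in case [-50.   88.2 264.9] rot [-1.799e+02 -1.000e-01  1.063e+02] F [ 0.3 -0.2 -0.3] t 2.8 q [  0.  16.  86.   0.  78. -16.]
```

View pics/sc2.png

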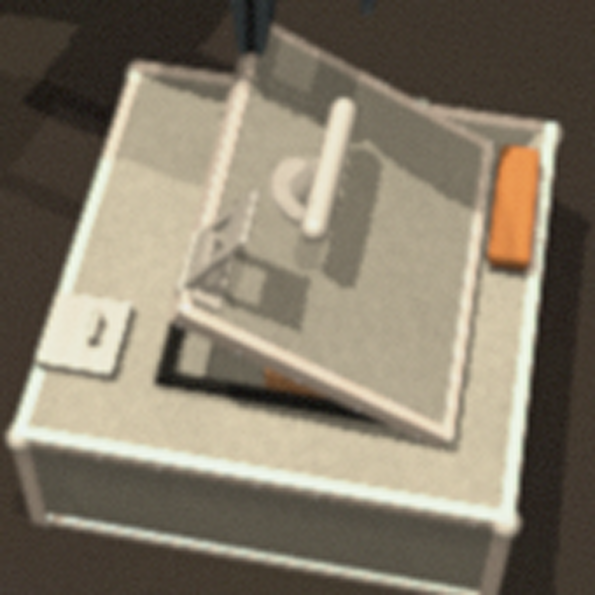

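Fingers hang just above the lid's front-left corner at crop (252, 45), as intended. Pressing down slowly along the arc.

```bash
python3 drive.py '[0, 0, 10, 0, 0, 0, 0, 0, 10, 0, 0, 0, 0, -4, 10, 0, 0, 0, 0, -5, 10, 0, 0, 0, 0, -4, 10, 0, 0, 0, 0, -4, 10, 0, 0, 0, 0, -3, 10, 0, 0, 0, 0, -3, 10, 0, 0, 0]'
python3 -c "from h import *;tc()"
python3 drive.py '[0, -3, 8, 0, 0, 0, 0, -2, 8, 0, 0, 0, 0, -1, 6, 0, 0, 0, 0, 0, 5, 0, 0, 0, 0, 0, 0, 0, 0, 0]'
python3 -c "from h import *;tc()"
```

```text
time_s: 3.65
ee_pos: [542.3, 5.1, 185.0]
ee_rot: [-180.0, -0.0, 106.2]
force: [-1.2, 0.1, 0.9]
gripper_width: 0.7
gripper_force: 0.6
tcp in case [-72.8  87.5 185. ] rot [-180.    -0.   106.2] F [-1.2  0.1  0.9] t 3.65 q [ -1.  17.  97.   0.  67. -17.]
time_s: 4.15
ee_pos: [536.4, 3.5, 158.1]
ee_rot: [-179.9, -0.0, 106.2]
force: [-0.3, 0.2, 0.2]
gripper_width: 0.7
gripper_force: 0.0
tcp in case [-78.9  87.6 158.1] rot [-179.9   -0.   106.2] F [-0.3  0.2  0.2] t 4.15 q [ -1.  17. 100.  -0.  63. -17.]
```

```bash
for i in 1; do python3 drive.py '[0, 0, 2, 0, 0, 0, 0, 0, 2, 0, 0, 0, 0, 0, 0, 0, 0, 0]' | grep -E 'pos|force'; python3 drive.py '[0, 0, 2, 0, 0, 0, 0, 0, 0, 0, 0, 0]'| grep -E 'pos|force:'; done
python3 - <<'E'
from h import *
tc()
s=cv2.resize(vision.grab_frame("side")[110:250,195:325],None,fx=4,fy=4,interpolation=cv2.INTER_CUBIC);cv2.imwrite("pics/si2.png",s)
E
```

```text
ee_pos: [537.0, 3.5, 154.8]
force: [0.5, 0.5, 0.8]
gripper_force: 0.0
ee_pos: [537.0, 3.5, 153.1]
force: [-0.5, -0.0, 1.1]
gripper_force: 0.7
tcp in case [-78.3  87.4 153.1] rot [180.    0.  106.2] F [-0.5 -0.   1.1] t 4.65 q [ -1.  18. 100.   0.  62. -17.]
```

View pics/si2.png

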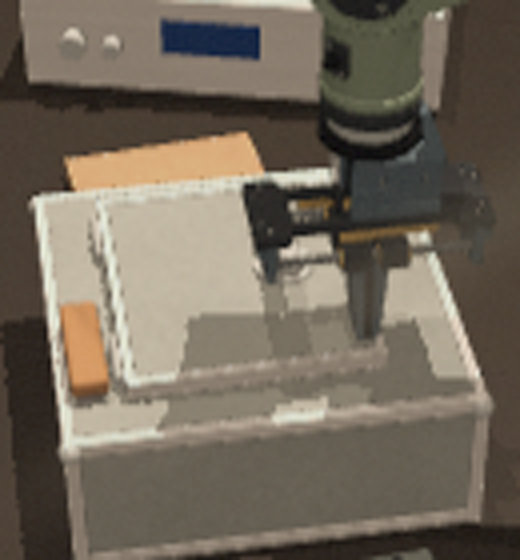

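The lid is almost flat with the fingertips on its front-left corner, crop (365, 335). I'll keep pressing until the gasket answers.

```bash
python3 drive.py '[0, 0, 1.5, 0, 0, 0, 0, 0, 1.5, 0, 0, 0, 0, 0, 0, 0, 0, 0]' | grep -E 'pos|force:'; python3 drive.py '[0, 0, 1, 0, 0, 0, 0, 0, 0, 0, 0, 0]'| grep -E 'pos|force:'; python3 drive.py '[0, 0, 1, 0, 0, 0, 0, 0, 0, 0, 0, 0]'| grep -E 'pos|force:'
```

```text
ee_pos: [536.9, 3.5, 151.0]
force: [-2.8, -1.6, 7.5]
gripper_force: 3.9
ee_pos: [536.9, 3.5, 150.5]
force: [-2.9, 0.3, 10.1]
gripper_force: 5.3
ee_pos: [536.8, 3.5, 149.9]
force: [-3.9, -0.9, 12.8]
gripper_force: 6.4
```

```bash
python3 drive.py '[0, 0, -40, 0, 0, 0, 0, 0, -42, 0, 0, 0, -29, 16, 0, 0, 0, 0, -29, 16, 0, 0, 0, 0, -29, 16, 0, 0, 0, 0, 0, 0, 0, 0, 0, 0]' 60 30 | tail -3
python3 - <<'E'
from h import *
tc()
m=vision.camera_model("wrist");f=vision.grab_frame("wrist");cv2.imwrite("pics/w1.png",f);print(m)
# expected bar centre/ends, hasp points in wrist image (equidistant)
def proj(p):
    w=R@np.array(p,float)+C; q=np.linalg.inv(m["T"])@np.r_[w,1]; x,y,z=q[0],-q[1],-q[2]; r=np.hypot(x,y);t=np.arctan2(r,z)
    return (m["cx"]+m["fx"]*t*x/r, m["cy"]+m["fy"]*t*y/r)
for p in((-30,57,190),(-30,0,190),(-30,-57,190),(-90,-85,145),(-126,-85,155)): print(p,np.round(proj(p)))
E
```

```text
force: [-0.3, 0.0, -0.5]
gripper_width: 45.4
gripper_force: 0.0
tcp in case [-28.7  -2.7 228.9] rot [1.799e+02 1.000e-01 1.061e+02] F [-0.3  0.  -0.5] t 6.0 q [ -8.  21.  83.  -0.  76. -24.]
{'fx': 325.19226210127806, 'fy': 325.19226210127806, 'cx': 281.0756284858782, 'cy': 208.9977155251825, 'T': array([[ 9.60757280e-01, -2.66582630e-01, -7.66756177e-02,
         5.88358850e+02],
       [ 2.77390417e-01,  9.23399220e-01,  2.65308193e-01,
         6.17555868e+00],
       [ 7.56498578e-05, -2.76165859e-01,  9.61109990e-01,
         3.98868208e+02],
       [ 0.00000000e+00,  0.00000000e+00,  0.00000000e+00,
         1.00000000e+00]])}
(-30, 57, 190) [278. 147.]
(-30, 0, 190) [279. 231.]
(-30, -57, 190) [279. 302.]
(-90, -85, 145) [215. 300.]
(-126, -85, 155) [175. 304.]
```

View pics/w1.png

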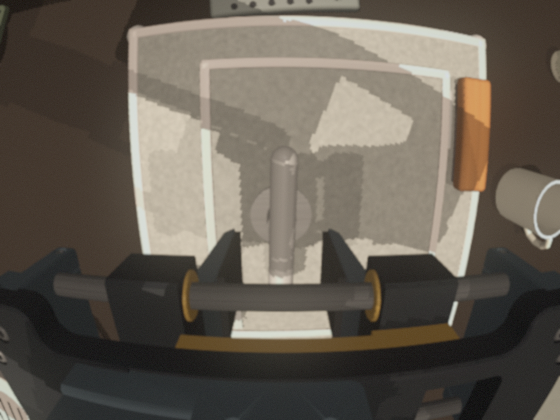

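The bar lies between the fingers at column 283, left end at (283, 150). That is within about 3 mm of the prediction. Descending and gripping.

```bash
python3 drive.py '[0, 0, 0, 0, 0, 0, 2, 1, 15, 0, 0, 0, 0, 0, 16, 0, 0, 0, 0, 0, 16, 0, 0, 0, 0, 0, 0, 0, 0, 0]' 60 40 | tail -4
python3 -c "from h import *;tc()"
python3 drive.py '[0, 0, 0, 0, 0, 0, 0, 0, 0, 0, 0, 0, 0, 0, 0, 0, 0, 0, 0, 0, 0, 0, 0, 0, 0, 0, 0, 0, 0, 0, 0, 0, 0, 0, 0, 0]' 0 40;python3 -c "from h import *;tc()"
```

```text
ee_rot: [-179.7, -0.1, 106.3]
force: [0.3, 1.0, 1.3]
gripper_width: 60.2
gripper_force: 0.0
tcp in case [-31.1   4.3 180.9] rot [-1.797e+02 -1.000e-01  1.063e+02] F [0.3 1.  1.3] t 6.55 q [ -7.  23.  88.   0.  70. -23.]
time_s: 7.15
ee_pos: [608.4, -64.2, 183.4]
ee_rot: [179.9, 0.0, 106.2]
force: [0.4, 1.0, 4.1]
gripper_width: 17.8
gripper_force: 70.4
tcp in case [-28.6   2.4 183.4] rot [179.9   0.  106.2] F [0.4 1.  4.1] t 7.15 q [ -7.  23.  87.   0.  70. -23.]
```

```bash
python3 drive.py '[0, 0.3, 0, 0, 0, 8, 0, 0.3, 0, 0, 0, 8, 0, 0.3, 0.4, 0, 0, 8, 0, 0.3, 0.4, 0, 0, 8, 0, 0.3, 0.4, 0, 0, 8]' - 55;python3 -c "from h import *;tc()"
python3 drive.py '[0, 0.3, 0.5, 0, 0, 8, 0, 0.3, 0.5, 0, 0, 8, 0, 0.3, 0.6, 0, 0, 8, 0, 0.3, 0.6, 0, 0, 8, 0, 0.3, 0.5, 0, 0, 8, 0, 0.3, 0, 0, 0, 7, 0, 0, 0, 0, 0, 0]';python3 -c "from h import *;tc();print(env.state()['torque'])"
```

```text
time_s: 7.65
ee_pos: [610.1, -64.4, 183.4]
ee_rot: [179.8, -0.0, 65.9]
force: [-0.4, 0.9, 6.9]
gripper_width: 16.7
gripper_force: 93.9
tcp in case [-27.1   1.8 183.4] rot [179.8  -0.   65.9] F [-0.4  0.9  6.9] t 7.65 q [-7. 23. 87. -0. 70. 17.]
time_s: 8.35
ee_pos: [610.0, -65.8, 180.5]
ee_rot: [180.0, 0.0, 19.1]
force: [-2.2, -0.3, 6.8]
gripper_width: 16.8
gripper_force: 89.6
tcp in case [-27.6   0.5 180.5] rot [180.    0.   19.1] F [-2.2 -0.3  6.8] t 8.35 q [-7. 23. 87. -0. 70. 64.]
[-0.26910602  0.6095151  -0.42170886]
```

```bash
python3 drive.py '[0, 0, 0, 0, 0, 4, 0, 0, 0, 0, 0, 0, 0, 0, 0, 0, 0, 0]' | grep -E 'rot|force:'
python3 drive.py '[0, 0, 0, 0, 0, 0, 0, 0, 0, 0, 0, 0, 0, 0, 0, 0, 0, 0]' 40 20 |tail -2
python3 drive.py '[0, 0, -40, 0, 0, 0, 0, 0, -40, 0, 0, 0, 0, 0, 0, 0, 0, 0]' 0 20|tail -2
python3 - <<'E'
from h import *
tc();m=vision.camera_model("wrist")
w=vision.grab_frame("wrist");cv2.imwrite("pics/w2.png",w)
a=cv2.resize(vision.grab_frame("scene")[180:350,195:365],None,fx=3.5,fy=3.5,interpolation=cv2.INTER_CUBIC);cv2.imwrite("pics/sc3.png",a)
E
```

```text
ee_rot: [179.9, 0.0, 15.4]
force: [-2.8, -0.0, 6.6]
gripper_force: 89.1
gripper_width: 37.4
gripper_force: 0.0
gripper_width: 18.6
gripper_force: 0.0
tcp in case [-24.4  -0.6 264.8] rot [179.8  -0.6  15.2] F [1.  0.1 0.2] t 9.25 q [-7. 20. 79.  0. 80. 68.]
```

View pics/w2.png

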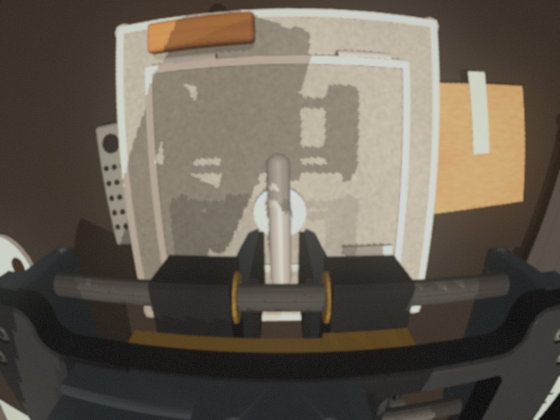

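View pics/sc3.png

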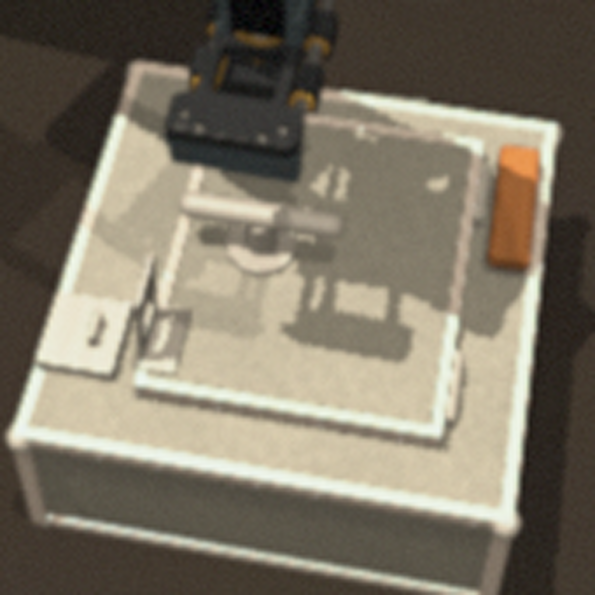

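The bar now runs front to rear, at wrist column 279 and scene crop (185–340, 210), so it is home. The hasp stands nearly edge-on at wrist (343–392, 248). I'll compute where its tip is.

Run:
```python
from h import *
m=vision.camera_model("wrist")
def wray(u,v):
    x,y=(u-m["cx"]),(v-m["cy"]);r=np.hypot(x,y);t=r/m["fx"];d=m["T"][:3,:3]@np.array([np.sin(t)*x/r,-np.sin(t)*y/r,-np.cos(t)]);return m["T"][:3,3],d
S=vision.camera_model("scene")
for z in(200,212,220):
  for p in((343,248),(392,247)):
    o,d=wray(*p);print(z,(R.T@(o+d*(z-o[2])/d[2]-C)).round(1))
inv=np.linalg.inv(S["T"])
for h in(80,90,100,110): # project leaf tip corners into scene crop for hasp angles
  for yy in(-65,-105):
    t=np.radians(h);w=R@np.array([-90-74*np.cos(t),yy,144.5+74*np.sin(t)])+C;q=inv@np.r_[w,1]
    u=S["cx"]-S["fx"]*q[0]/q[2];v=S["cy"]+S["fy"]*q[1]/q[2];print(h,yy,round((u-195)*3.5),round((v-180)*3.5))
```

```text
200 [-46.6 -46.8 200. ]
200 [-47.4 -87.2 200. ]
212 [-41.5 -44.4 212. ]
212 [-42.2 -82.7 212. ]
220 [-38.1 -42.8 220. ]
220 [-38.8 -79.6 220. ]
80 -65 125 250
80 -105 109 302
90 -65 145 252
90 -105 129 305
100 -65 164 256
100 -105 149 309
110 -65 184 262
110 -105 169 315
```

Hasp tip stands at about 94°. I'll get the shut fingers behind it, sweep it forward and down.

```bash
python3 drive.py '[-13, 42, 0, 0, 0, 0, -13, 42, 0, 0, 0, 0, 0, 0, 0, 0, 0, 0, 0, 0, 25, 0, 0, 0, 0, 0, 25, 0, 0, 0, 0, 0, 14, 0, 0, 0, 0, 0, 0, 0, 0, 0]' 0 20|tail -2;python3 -c "from h import *;tc()"
```

```text
gripper_width: 0.4
gripper_force: 0.0
tcp in case [-56.4 -81.3 190.8] rot [-179.7    0.4   15.2] F [-0.1 -0.7  0.2] t 10.05 q [-15.  24.  85.   0.  72.  60.]
```

```bash
python3 drive.py '[-11, 0, 0, 0, 0, 0, -11, 0, 0, 0, 0, 0, -10, 0, -1, 0, 0, 0, -10, 0, 0, 0, 0, 0, -10, 0, 2, 0, 0, 0, -8, 0, 6, 0, 0, 0, -8, 0, 7, 0, 0, 0, -8, 0, 7, 0, 0, 0]'|grep force:;python3 -c "from h import *;tc()"
python3 drive.py '[-10, 0, 5, 0, 0, 0, -10, 0, 5, 0, 0, 0, -3, 0, 0, 0, 0, 0, 0, 0, 0, 0, 0, 0]'|grep force:
python3 - <<'E'
from h import *
tc()
a=vision.grab_frame("scene")[230:330,180:280];b=vision.grab_frame("side")[90:190,240:340]
cv2.imwrite("pics/h1.png",cv2.resize(np.hstack([a,b]),None,fx=4,fy=4,interpolation=cv2.INTER_CUBIC))
E
```

```text
force: [0.5, -0.1, 0.6]
gripper_force: 0.3
tcp in case [-131.3  -81.6  173.3] rot [-180.     0.    15.2] F [ 0.5 -0.1  0.6] t 10.85 q [-19.  19.  95.   0.  66.  56.]
force: [-0.4, -0.4, -0.0]
gripper_force: 0.0
tcp in case [-154.1  -81.3  164. ] rot [-180.     0.    15.2] F [-0.4 -0.4 -0. ] t 11.25 q [-21.  18.  98.   0.  64.  54.]
```

View pics/h1.png

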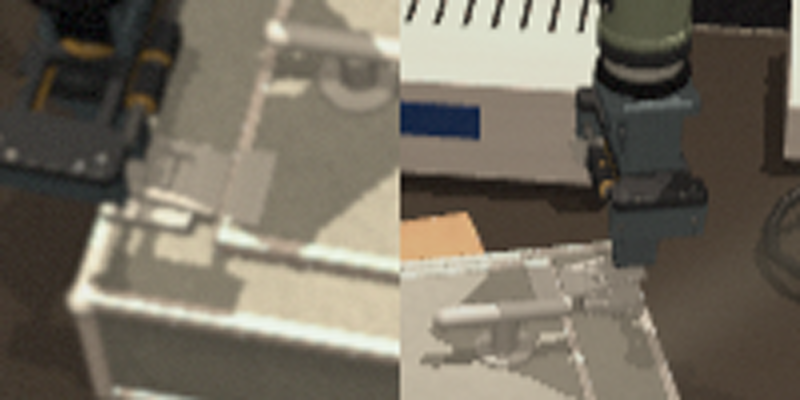

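The leaf is now tilted low, with its slot over the staple at (160, 190) and the fingertips on its end at (130, 185). Pressing it down flat.

```bash
python3 drive.py '[0, 0, 5, 0, 0, 0, 0, 0, 5, 0, 0, 0, 0, 0, 4, 0, 0, 0, 0, 0, 0, 0, 0, 0]'|grep -E 'force:';python3 -c "from h import *;tc()"
python3 drive.py '[0, 0, 2, 0, 0, 0, 0, 0, 0, 0, 0, 0, 0, 0, 0, 0, 0, 0]'|grep force:;python3 -c "from h import *;tc()"
```

```text
force: [0.2, 0.3, -0.3]
gripper_force: 0.0
tcp in case [-153.7  -81.   149.1] rot [-1.799e+02  1.000e-01  1.520e+01] F [ 0.2  0.3 -0.3] t 11.75 q [-21.  18. 100.   0.  62.  54.]
force: [-0.2, 1.1, 0.5]
gripper_force: 0.0
tcp in case [-153.3  -81.3  148. ] rot [-180.    -0.    15.2] F [-0.2  1.1  0.5] t 12.05 q [-21.  18. 100.   0.  62.  54.]
```

```bash
python3 drive.py '[0, 0, 1.5, 0, 0, 0, 0, 0, 0, 0, 0, 0, 0, 0, 0, 0, 0, 0]'|grep force:;python3 drive.py '[0, 0, 1.5, 0, 0, 0, 0, 0, 0, 0, 0, 0, 0, 0, 0, 0, 0, 0]'|grep -E 'pos|force:';python3 drive.py '[0, 0, 1.5, 0, 0, 0, 0, 0, 0, 0, 0, 0, 0, 0, 0, 0, 0, 0]'|grep -E 'pos|force:'
```

```text
force: [-0.9, 0.4, 2.7]
gripper_force: 1.2
ee_pos: [512.2, -179.6, 146.2]
force: [-1.4, 0.5, 7.2]
gripper_force: 3.8
ee_pos: [512.2, -179.6, 145.6]
force: [-3.0, 0.8, 12.7]
gripper_force: 6.0
```

Firm contact at z≈146, which is the flat leaf's height. Backing off to check.

```bash
python3 drive.py '[0, 0, -20, 0, 0, 0, 0, 0, -40, 0, 0, 0, 0, 0, -40, 0, 0, 0, -40, 0, 0, 0, 0, 0, -40, 0, 0, 0, 0, 0, -40, 0, 0, 0, 0, 0, 0, 0, 0, 0, 0, 0, 0, 0, 0, 0, 0, 0]'|grep force:
python3 - <<'E'
from h import *
tc()
a=vision.grab_frame("scene")[200:330,195:365];b=vision.grab_frame("side")[110:240,195:325]
cv2.imwrite("pics/h2.png",cv2.resize(np.hstack([a,b]),None,fx=2.66,fy=2.66,interpolation=cv2.INTER_CUBIC))
E
```

```text
force: [1.0, -0.2, -0.4]
gripper_force: 0.0
tcp in case [-273.6  -79.4  243.8] rot [ 1.80e+02 -1.00e-01  1.52e+01] F [ 1.  -0.2 -0.4] t 13.75 q [-30.   6. 102.   0.  72.  45.]
```

View pics/h2.png

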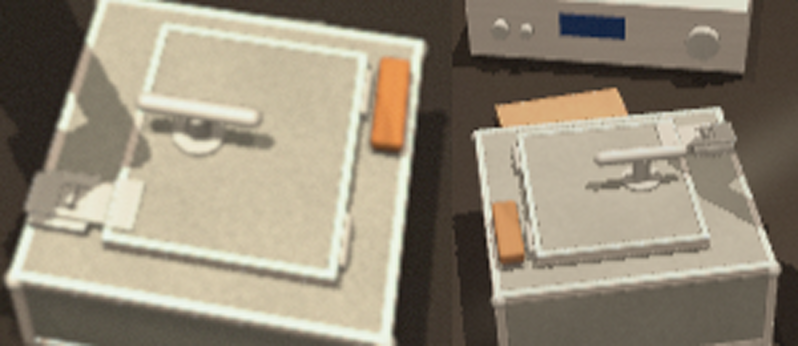

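The lid is flush, the bar is parallel to the case's side edges (slope 0.12 against 0.125), and the hasp lies flat with the staple through it at (70, 195). Handing in.

```bash
python3 -c "
from workcell import env, vision
print(env.job_done())"
```

```text
the job is handed in; nothing more can be done
None
```

The job is handed in with no verdict returned: lid lowered gently onto the gasket, T-handle turned home (about 91° of tool rotation), and hasp pressed flat over its staple. The arm was clear at about 14 s, and I saw no sign that the items around the case had moved.

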